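# Show the notched slide's label over the light pad

### The arm

A 7-joint arm with a two-finger parallel gripper is mounted at the origin on the work surface. World frame = base frame: x ahead of the robot, y to its left, z up, the work surface at z = 0. Lengths are in m, angles in rad, forces in N, time in s.
With the tool pointing down it reaches from about 0.4 to 0.85 m from the base axis. Payload 10.4 kg.
Tool frame: the origin (TCP) lies on the centre line of the jaws, within the pads' length; the fingertips stand 11 mm ahead of it and the grasp point (between the pads) lies 8 mm behind it (manip.finger_overhang is the distance from the TCP to the fingertips, in m); z points along the fingers, y is the line along which they close (so a half turn about z gives the same grasp; the last joint's range is limited). The gripper opens to 85 mm and grips with 20 to 120 N. Pads are 22 mm wide; open, the fingers measure 114 mm over their backs; the gripper's body (76 mm by 85 mm) begins 54 mm behind the grasp point. The pads swing forward as they close: fully open they stand 13 mm farther back than shut.
Start: joints at [-1.227, 0.332, -0.065, 1.46, 0.022, 1.35, -0.088], TCP at [0.224, 0.583, 0.242] pointing down, gripper open.
Joint ranges: [-2.6, 2.6], [-0.5, 2.12], [-1.47, 1.34], [0.16, 2.42], [-1.27, 4.41], [0.06, 2.06], [-2.6, 2.6]. Speed limits (rad/s): [2.22, 2.22, 2.79, 2.79, 3.14, 3.14, 3.14].

### API

Orientations are given as a unit quaternion [x, y, z, w].
In Python, from workcell import manip, imaging, workorder gives the robot as it stands.
- The arm moves only by the tool jog_arm, never from a script. Its argument "deltas" is a list of rows, each an object with "gripper": the opening, from 0 (shut) to 1 (fully open); "offset": the shift along the tool's x, y, z in m, a list of three; "rotation": the turn, a rotation vector about the tool's x, y, z in degrees, a list of three. In form: [{"gripper": gripper, "offset": [tx, ty, tz], "rotation": [ax, ay, az]}, ...]. A call has 1 to 20 rows; each row shifts and turns the commanded pose from where the row before left it, along the tool's axes as they then stand; what a row does not reach is not made up. A row lasts 1/10 s, in which the tool goes at most 50 mm and 8.59 degrees, less where a joint would pass 70% of its speed; a pose out of reach is approached as far as the arm can. A call with a gripper value outside its range is refused whole. The fingers move at their own pace and stop on an object; "newtons" is the grip in N (left out, the last holds). Time passes only in rows, so rows that do not move let the fingers close. It gives the time, the measured TCP pose, the force, the opening and the grip force at its end, in the units of the state.
- manip.get_obs(): the state, without advancing time (a new reading comes with each control period).
- imaging.camera(name): name is "scene" or "top" or "wrist"; returns the picture (400x640x3 uint8, blue, green, red); there is no depth.
- imaging.camera_model(name): a dict with "camera_matrix" (3x3 intrinsics, pixels), "k1" (the pictures are not rectified: a ray, as slopes to the right and down, at radius r is drawn at 1 + k1 r^2 times it, then the intrinsics apply), "world_to_cam" (4x4, takes a point from world to camera coordinates); the wrist camera has in their place "hand_eye" (4x4, takes a point from camera to tool coordinates, whose origin is the TCP and whose axes are the flange's). Camera axes: x right, y up, looking along -z (the intrinsics and any distortion apply to the point x, -y, -z); pixel columns grow to the right and rows downward; lengths in m; the calibration is good to about 2 mm. A picture is of the moment at which its call begins: read the wrist's pose just before it. camera_model takes no time and is no camera call.
- workorder.hand_in(): hands the job in; it is judged then, once.
The state is a dict: "clock": time; "joint_pos": joint angles; "joint_velocities": joint speeds; "tau": joint torques, N m; "position": TCP position; "ee_rot": TCP orientation; "ft_force": force on the tool from outside, world axes, zero at the start; "torque": the same for the moment, N m; "grip_width": opening from 0.0 (shut) to 1.0 (fully open); "grasp_force": force on a finger pad.
Only numpy, scipy, OpenCV 4.12 (cv2) and the standard library are available. Lean on these libraries where they do the work, as an engineer would, in place of code of your own. Each camera call takes 0.05 s, during which the arm holds its last target. There are 200 camera calls.

### The job

Find the glass slide with the notched corner in the rack, take it by its clear end without touching the frosted end (the notch marks it), and present it for reading: the frosted end over the middle of the round light pad, about 10 cm above it, label face up, tipped back at least half way from upright to flat. Finish while still holding it there steadily in the gripper; leave the slides without a notch in the rack and do not disturb the other things on the bench.

Things in the scene. Friction and masses are not known exactly. Their poses are not given: they have to be found in the camera images.
- slide: the notched glass slide, 100 long x 8 thick x 50 high (mm), 0.1 kg, standing on a long edge in one rack slot. Origin: middle of the lower edge. +x: along the length to the frosted end; +y: outward normal of the label face; +z: to the upper edge. A 12 x 12 mm notch is cut from the corner at frosted end and upper edge (+x, +z): facing the label, notched edge up, it is at your upper left.
- frosted_end (a point): middle of the slide's frosted end (slide frame x +35, y 0, z +25 mm). The frosted end is the last 30 mm of the length (x +20 to +50), etched white all over, with a paper label (three dark lines) on the +y face only
- clear_end (a point): a point near the slide's clear end (slide frame x -32, y 0, z +25 mm). From x -50 to +20 the slide is clear glass with a small amber square; here it may be pinched by its two large faces, 8 mm apart
- rack: fixed black rack, 112 (x) x 130 (y) x 26 mm high, the same after a half turn, turned any way. Origin: centre of its underside. Three slots 10.4 wide, 103 long run along its x at y = -45, 0, +45 mm, one slide in each, in any order. Slot floor 10 mm above the table: a slide sticks out 34 mm above the rack, its top 60 mm above the table.
- light_pad: fixed round light pad, black, 110 mm across and 20 high, with a white disc 90 across that rises to 25 above the table. Origin: centre of its underside. It may be on the left or on the right of the rack.
- spare_a: a slide of the same size without a notch, frosted end at its own +x, label face +y, standing in another slot with its ends the other way round. Not to be moved. Origin: middle of its lower long edge.
- spare_b: a second slide of the same size without a notch, in the remaining slot, frosted end at its own +x, label face +y. Not to be moved. Origin: middle of its lower long edge.
- dish: bystander: a covered glass culture dish, 60 across, 14 high mm. Origin: centre of its underside.
- objective: bystander: a steel microscope objective standing nose up, 34 across, 48 high mm. Origin: centre of its underside.
- oil: bystander: a small amber oil bottle, 32 across, 65 high mm. Origin: centre of its underside.
- tissue_box: bystander: a blue box of lens tissue, 80 x 120 x 45 mm. Origin: centre of its underside.
- canister: bystander: a grey objective canister, 42 across, 70 high mm. Origin: centre of its underside.
- driver: bystander: a screwdriver lying flat, 150 long mm. Origin: middle of its length, on its underside.
- beaker: bystander: a small glass beaker, 56 across, 60 high mm. Origin: centre of its underside.
Not all that is in view belongs to the job. Leave any blue, purple or red look-alike of the slide alone.

How it is judged:
By the outcome, as a careful person would: the job done as asked, in the order asked, and still so for the second after the job is handed in, while the arm keeps its last pose, push and grip.
It also fails if it takes over 35 s, if anything falls off the work surface, if the arm or the gripper's body presses on something with over 40 N, if the wrist force passes 120 N, or if a joint passes its speed limit or range.

## Working session

There is one attempt and no reset: what is moved stays moved. The work goes in short steps, Python scripts to look and compute and a tool call to move; the robot and the scene stay as the last step left them, time stands still between calls to the robot, and variables do not carry over. Pictures are saved under pics/ and viewed, at most 10 in all, crops included, and the job is handed in when it is done.

Besides the shell and the picture viewer there is one more tool, called by a JSON object that holds its "op" and its "data". jog_arm: Moves the arm, as the interface text tells. Its arguments: {"type":"object","properties":{"deltas":{"type":"array","items":{"type":"object","properties":{"gripper":{"type":"number"},"offset":{"type":"array","items":{"type":"number"}},"rotation":{"type":"array","items":{"type":"number"}}}}},"newtons":{"type":"number"}},"required":["deltas"]}

```bash
mkdir -p pics; cat > h.py <<'E'
import numpy as np, cv2
from scipy.spatial.transform import Rotation as R
from workcell import manip, imaging, workorder
def ray(name,uv,pose=None):
    m=imaging.camera_model(name);K=np.array(m["camera_matrix"]);k=m["k1"]
    uv=np.atleast_2d(np.array(uv,float))
    d=np.c_[uv,np.ones(len(uv))]@np.linalg.inv(K).T
    p=d[:,:2].copy()
    for _ in range(30): p=d[:,:2]/(1+k*(p**2).sum(1,keepdims=True))
    v=np.c_[p[:,0],-p[:,1],-np.ones(len(p))]
    if name=="wrist":
        T=np.eye(4);T[:3,:3]=R.from_quat(pose["ee_rot"]).as_matrix();T[:3,3]=pose["position"]
        T=T@np.array(m["hand_eye"])
    else: T=np.linalg.inv(np.array(m["world_to_cam"]))
    return T[:3,3],v@T[:3,:3].T
def onz(name,uv,z,pose=None):
    o,d=ray(name,uv,pose);s=(z-o[2])/d[:,2];return o+d*s[:,None]
E
python3 - <<'E'
from h import *
s=manip.get_obs();print({k:np.round(v,3) for k,v in s.items()})
print(manip.finger_overhang)
for n in("top","scene"):
    cv2.imwrite(f"pics/{n}0.png",imaging.camera(n))
    m=imaging.camera_model(n);print(n,np.round(np.linalg.inv(m["world_to_cam"])[:3],3),m["k1"])
print(np.round(imaging.camera_model("wrist")["hand_eye"],3))
E
```

```text
{'clock': np.float64(0.0), 'joint_pos': array([-1.227,  0.333, -0.065,  1.461,  0.022,  1.35 , -0.088]), 'joint_velocities': array([-0.   , -0.002, -0.001, -0.   , -0.001,  0.001, -0.   ]), 'tau': array([-0.0000e+00, -6.2545e+01,  4.9000e-02, -3.9162e+01,  1.6000e-02,
        1.0000e-02, -0.0000e+00]), 'position': array([0.224, 0.583, 0.242]), 'ee_rot': array([ 0.182,  0.983, -0.001, -0.   ]), 'ft_force': array([-0.507, -0.428,  0.248]), 'torque': array([0.001, 0.009, 0.01 ]), 'grasp_force': np.float64(0.0), 'grip_width': np.float64(1.002)}
0.011
top [[-0.009  0.993 -0.12   0.435]
 [-1.    -0.007  0.013  0.005]
 [ 0.012  0.12   0.993  1.029]] -0.008237009059897
scene [[-0.333 -0.748  0.574  1.27 ]
 [ 0.943 -0.264  0.203  0.228]
 [ 0.     0.609  0.793  1.006]] 0.01322293909825291
[[-0.001  0.962  0.272  0.069]
 [ 1.     0.001 -0.001  0.001]
 [-0.001  0.272 -0.962 -0.132]
 [ 0.     0.     0.     1.   ]]
```

View pics/top0.png

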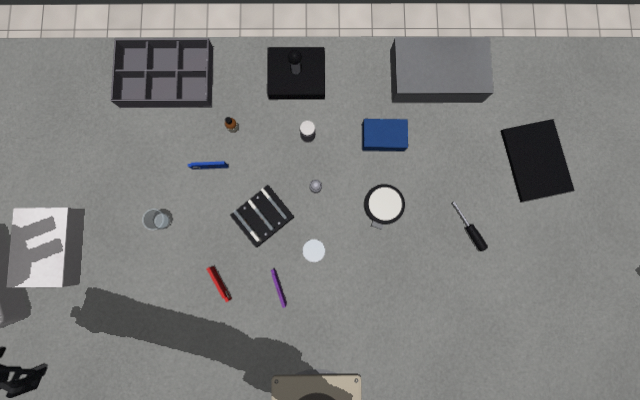

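View pics/scene0.png

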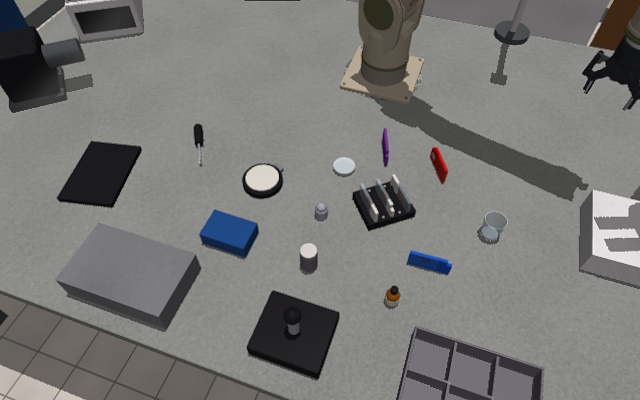

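The top view shows the rack at (262,216) px, turned about 40°, with three slides. The pad is at (385,204) on the robot's right side, and the dish (314,250) and objective (316,186) lie between them. In the scene view the rack is at (384,203). Next I'll measure these and zoom in.

```bash
python3 - <<'E'
from h import *
t=cv2.imread("pics/top0.png")
hsv=cv2.cvtColor(t,cv2.COLOR_BGR2HSV)
# pad white disc
w=((hsv[...,2]>180)&(hsv[...,1]<40)).astype(np.uint8)
n,l,s,c=cv2.connectedComponentsWithStats(w[150:240,350:420]);i=1+s[1:,4].argmax();print("pad px",c[i]+[350,150],"xy",onz("top",c[i]+[350,150],.025))
b=np.zeros(t.shape[:2],np.uint8);b[180:250,225:300]=(t[180:250,225:300].max(2)<60)
b=cv2.morphologyEx(b,cv2.MORPH_CLOSE,np.ones((9,9)))
cs=max(cv2.findContours(b,0,2)[0],key=cv2.contourArea);r=cv2.minAreaRect(cs);P=onz("top",cv2.boxPoints(r),.026)
print(r,P.round(3),"ctr",P.mean(0),"len",np.linalg.norm(np.diff(P,axis=0),axis=1),"ang",np.degrees(np.arctan2(*(P[1]-P[0])[1::-1])))
print(onz("top",[[314,250],[316,186],[307,130],[229,124]],.03).round(3))
a=cv2.resize(t[176:256,222:302],(400,400),interpolation=2)
sc=cv2.imread("pics/scene0.png")[165:235,345:425];sc=cv2.resize(sc,(400,350),interpolation=2)
cv2.imwrite("pics/z1.png",np.hstack([a[:350],sc]))
E
```

```text
pad px [384.72484848 203.56484848] xy [[ 0.55649736 -0.18844926  0.025     ]]
((262.006103515625, 215.8006591796875), (41.70659255981445, 48.45579147338867), 51.14662170410156) [[0.529 0.225 0.026]
 [0.611 0.125 0.026]
 [0.523 0.055 0.026]
 [0.443 0.154 0.026]] ctr [0.52636433 0.13991276 0.026     ] len [0.12861155 0.11266856 0.1273736 ] ang -50.79698150414924
[[ 0.434  0.002  0.03 ]
 [ 0.605 -0.004  0.03 ]
 [ 0.76   0.019  0.03 ]
 [ 0.778  0.232  0.03 ]]
```

View pics/z1.png

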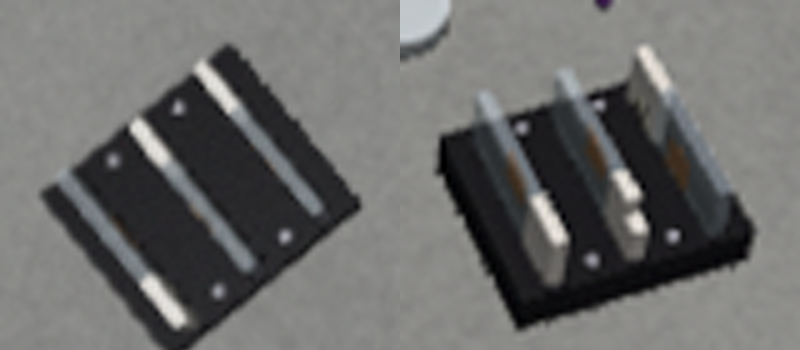

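The zoom shows the middle slide has the notch: a step in the white end at about (625,200) in the crop, on its +x/+y end. The −y slide is frosted on the same side and the +y slide on the opposite side. I'll move over the clear end for a wrist view.

{"op": "jog_arm", "data": {"deltas": [{"gripper": 0.35, "offset": [-0.0288, -0.026, 0]}, {"gripper": 0.35, "offset": [-0.0288, -0.026, 0]}, {"gripper": 0.35, "offset": [-0.0288, -0.026, 0]}, {"gripper": 0.35, "offset": [-0.0288, -0.026, 0]}, {"gripper": 0.35, "offset": [-0.0288, -0.026, 0]}, {"gripper": 0.35, "offset": [-0.0288, -0.026, 0]}, {"gripper": 0.35, "offset": [-0.0288, -0.026, 0]}, {"gripper": 0.35, "offset": [-0.0288, -0.026, 0]}, {"gripper": 0.35, "offset": [-0.0288, -0.026, 0]}, {"gripper": 0.35, "offset": [-0.0288, -0.026, 0]}, {"gripper": 0.35, "offset": [-0.0288, -0.026, 0]}, {"gripper": 0.35, "offset": [-0.0288, -0.026, 0]}, {"gripper": 0.35, "offset": [-0.0288, -0.026, 0]}, {"gripper": 0.35, "offset": [-0.0288, -0.026, 0]}, {"gripper": 0.35, "offset": [0, 0, 0]}]}}

```text
schema error: expected keys gripper, offset, rotation
```

{"op": "jog_arm", "data": {"deltas": [{"gripper": 0.35, "rotation": [0, 0, -7.5]}, {"gripper": 0.35, "rotation": [0, 0, -7.5]}, {"gripper": 0.35, "rotation": [0, 0, -7.5]}, {"gripper": 0.35, "rotation": [0, 0, -7.5]}, {"gripper": 0.35, "rotation": [0, 0, -7.5]}, {"gripper": 0.35, "rotation": [0, 0, -7.5]}, {"gripper": 0.35, "rotation": [0, 0, -7.5]}, {"gripper": 0.35, "rotation": [0, 0, -7.5]}, {"gripper": 0.35, "offset": [0, 0, 0]}, {"gripper": 0.35, "offset": [0, 0, 0]}]}}

```text
schema error: expected keys gripper, offset, rotation
```

```bash
python3 - <<'E'
from h import *
import pickle
s=manip.get_obs();pickle.dump(s,open("s1.pkl","wb"));cv2.imwrite("pics/w1.png",imaging.camera("wrist"))
print(s["clock"],s["position"],s["joint_pos"].round(2),R.from_quat(s["ee_rot"]).as_matrix().round(3))
E
```

```text
0.1 [0.22401276 0.58312283 0.24159271] [-1.23  0.33 -0.06  1.46  0.02  1.35 -0.09] [[-0.933  0.359 -0.   ]
 [ 0.359  0.933 -0.001]
 [-0.    -0.001 -1.   ]]
```

View pics/w1.png

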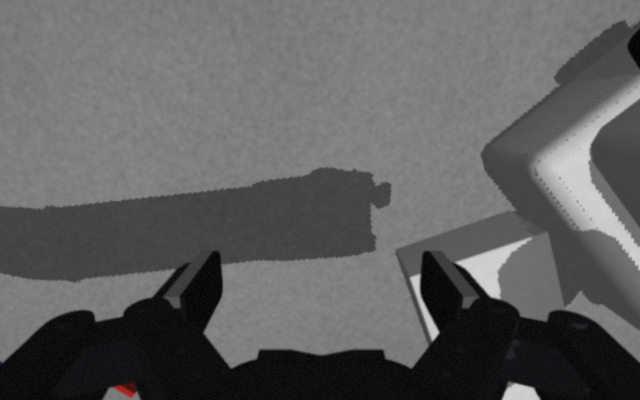

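The wrist picture only shows bare table, because both moves were refused for missing keys. The jaws fill the lower half of the view, so I'll view the slide from its frosted side.

{"op": "jog_arm", "data": {"deltas": [{"gripper": 0.35, "offset": [-0.033, -0.019, 0], "rotation": [0, 0, 0]}, {"gripper": 0.35, "offset": [-0.033, -0.019, 0], "rotation": [0, 0, 0]}, {"gripper": 0.35, "offset": [-0.033, -0.019, 0], "rotation": [0, 0, 0]}, {"gripper": 0.35, "offset": [-0.033, -0.019, 0], "rotation": [0, 0, 0]}, {"gripper": 0.35, "offset": [-0.033, -0.019, 0], "rotation": [0, 0, 0]}, {"gripper": 0.35, "offset": [-0.033, -0.019, 0], "rotation": [0, 0, 0]}, {"gripper": 0.35, "offset": [-0.033, -0.019, 0], "rotation": [0, 0, 0]}, {"gripper": 0.35, "offset": [-0.033, -0.019, 0], "rotation": [0, 0, 0]}, {"gripper": 0.35, "offset": [-0.033, -0.019, 0], "rotation": [0, 0, 0]}, {"gripper": 0.35, "offset": [-0.033, -0.019, 0], "rotation": [0, 0, 0]}, {"gripper": 0.35, "offset": [-0.033, -0.019, 0], "rotation": [0, 0, 0]}, {"gripper": 0.35, "offset": [-0.033, -0.019, 0], "rotation": [0, 0, 0]}, {"gripper": 0.35, "offset": [-0.033, -0.019, 0], "rotation": [0, 0, 0]}, {"gripper": 0.35, "offset": [-0.033, -0.019, 0], "rotation": [0, 0, 0]}, {"gripper": 0.35, "offset": [0, 0, 0], "rotation": [0, 0, 0]}]}}

```text
clock: 1.65
position: [0.5626, 0.1635, 0.242]
ee_rot: [0.186, 0.983, -0.001, 0.001]
ft_force: [0.1, 0.7, 0.0]
grip_width: 0.351
grasp_force: 0.0
```

{"op": "jog_arm", "data": {"deltas": [{"gripper": 0.35, "offset": [0, 0, 0], "rotation": [0, 0, -7.5]}, {"gripper": 0.35, "offset": [0, 0, 0], "rotation": [0, 0, -7.5]}, {"gripper": 0.35, "offset": [0, 0, 0], "rotation": [0, 0, -7.5]}, {"gripper": 0.35, "offset": [0, 0, 0], "rotation": [0, 0, -7.5]}, {"gripper": 0.35, "offset": [0, 0, 0], "rotation": [0, 0, -7.5]}, {"gripper": 0.35, "offset": [0, 0, 0], "rotation": [0, 0, -7.5]}, {"gripper": 0.35, "offset": [0, 0, 0], "rotation": [0, 0, -7.5]}, {"gripper": 0.35, "offset": [0, 0, 0], "rotation": [0, 0, -7.5]}, {"gripper": 0.35, "offset": [0, 0, 0], "rotation": [0, 0, 0]}, {"gripper": 0.35, "offset": [0, 0, 0], "rotation": [0, 0, 0]}]}}

```text
clock: 2.65
position: [0.5598, 0.1696, 0.2422]
ee_rot: [-0.332, 0.943, 0.0, -0.0]
ft_force: [0.4, -0.4, -0.5]
grip_width: 0.352
grasp_force: 0.0
```

```bash
python3 - <<'E'
from h import *
import pickle
s=manip.get_obs();pickle.dump(s,open("s1.pkl","wb"));cv2.imwrite("pics/w2.png",imaging.camera("wrist"))
print(s["clock"],s["position"],s["joint_pos"].round(2),s["grip_width"],R.from_quat(s["ee_rot"]).as_matrix().round(3))
E
```

```text
2.65 [0.55983168 0.1695839  0.24215691] [-0.51  0.24  0.17  1.58 -0.04  1.32  1.91] 0.3518829589980125 [[-0.78  -0.626 -0.   ]
 [-0.626  0.78   0.   ]
 [ 0.     0.    -1.   ]]
```

View pics/w2.png

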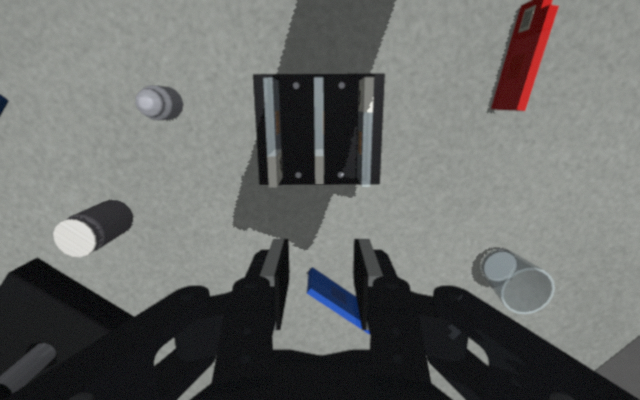

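The wrist view shows the rack at (319,128), with the middle slide nearly vertical at column 319, its clear end at row 78 and frosted end at row 183. The jaws at rows 240–330 are parallel to it. Next I'll work out where to grasp.

```bash
python3 - <<'E'
from h import *
import pickle
s=pickle.load(open("s1.pkl","rb"));g=cv2.imread("pics/w2.png").astype(int).max(2)
c=[]
for r in range(84,180,6):
    x=np.arange(305,335);w=np.clip(g[r,305:335]-75,0,None);c.append([(x*w).sum()/w.sum(),r])
c=np.array(c);print(c.round(1)[:,0])
print("col319 rows",g[70:90,319],g[146:190,319])
Rm=R.from_quat(s["ee_rot"]).as_matrix()
P=onz("wrist",np.r_[c,[[319,78],[319,153],[319,184]]],.06,s)
L=(P-s["position"])@Rm;print(L.round(4));print(P[-3:].round(4))
f=np.polyfit(L[:-3,0],L[:-3,1],1);print("ang deg",np.degrees(np.arctan(f[0])),f)
E
```

```text
[318.1 318.1 318.4 318.4 318.5 318.6 318.6 318.6 318.7 318.7 318.8 318.8
 318.9 318.9 318.9 318.9]
col319 rows [ 79  79  77  63  37  30  59 102 140 151 152 151 151 151 150 152 150 149
 151 150] [141 140 148 161 169 173 172 170 170 165 144 129 128 128 129 128 129 127
 125 127 127 126 127 127 127 127 127 127 127 128 127 128 130 126 129 127
 125 116  80  80  85  86  85  85]
[[ 0.0847 -0.002   0.1822]
 [ 0.0796 -0.0021  0.1822]
 [ 0.0745 -0.0019  0.1822]
 [ 0.0693 -0.0019  0.1822]
 [ 0.064  -0.0017  0.1822]
 [ 0.0588 -0.0017  0.1822]
 [ 0.0534 -0.0017  0.1822]
 [ 0.048  -0.0017  0.1822]
 [ 0.0426 -0.0016  0.1822]
 [ 0.0371 -0.0016  0.1822]
 [ 0.0315 -0.0016  0.1822]
 [ 0.0259 -0.0016  0.1822]
 [ 0.0202 -0.0015  0.1822]
 [ 0.0145 -0.0015  0.1822]
 [ 0.0087 -0.0015  0.1822]
 [ 0.0029 -0.0015  0.1822]
 [ 0.0897 -0.0012  0.1822]
 [ 0.0231 -0.0014  0.1822]
 [-0.007  -0.0015  0.1822]]
[[0.4906 0.1125 0.06  ]
 [0.5426 0.1541 0.06  ]
 [0.5661 0.1728 0.06  ]]
ang deg -0.3752002391453403 [-0.00654857 -0.00139262]
```

```bash
python3 - <<'E'
import cv2
t=cv2.imread("pics/w2.png")[65:195,245:395]
cv2.imwrite("pics/z2.png",cv2.resize(cv2.convertScaleAbs(t,alpha=1.3),None,fx=4,fy=4,interpolation=2))
E
```

```text
(no output)
```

View pics/z2.png

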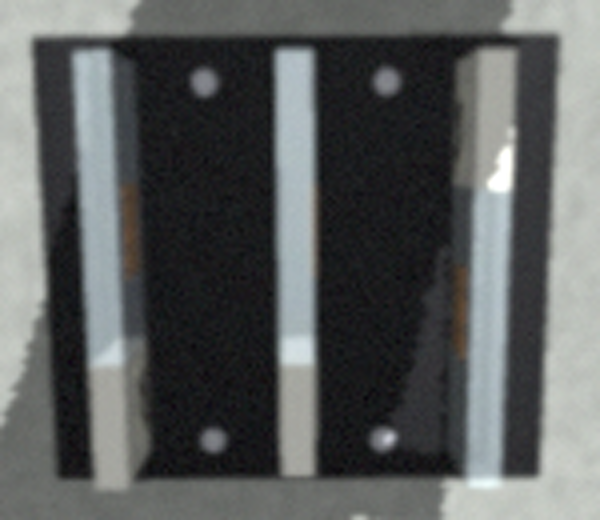

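The zoom confirms the middle slide: its white end stops earlier, at row 475 against 490 for the left slide, because the corner is cut down, and the clear end is at the top. I'll line up and go down on the clear end.

{"op": "jog_arm", "data": {"deltas": [{"gripper": 0.35, "offset": [0.024, -0.0006, 0], "rotation": [0, 0, 0]}, {"gripper": 0.35, "offset": [0.024, -0.0007, 0], "rotation": [0, 0, 0]}, {"gripper": 0.35, "offset": [0.024, -0.0007, 0], "rotation": [0, 0, 0]}, {"gripper": 0.35, "offset": [0, 0, 0.03], "rotation": [0, 0, 0]}, {"gripper": 0.35, "offset": [0, 0, 0.04], "rotation": [0, 0, 0]}, {"gripper": 0.35, "offset": [0, 0, 0.04], "rotation": [0, 0, 0]}, {"gripper": 0.35, "offset": [0, 0, 0.02], "rotation": [0, 0, 0]}, {"gripper": 0.35, "offset": [0, 0, 0], "rotation": [0, 0, 0]}, {"gripper": 0.35, "offset": [0, 0, 0], "rotation": [0, 0, 0]}]}}

```text
clock: 3.6
position: [0.5056, 0.1228, 0.113]
ee_rot: [-0.333, 0.943, 0.0, 0.0]
ft_force: [1.0, -0.6, 0.7]
grip_width: 0.349
grasp_force: 0.0
```

```bash
python3 - <<'E'
from h import *
s=manip.get_obs();im=imaging.camera("wrist");cv2.imwrite("pics/w3.png",im)
print(s["clock"],s["position"],s["joint_pos"].round(2))
E
```

```text
3.6 [0.50562142 0.12275013 0.11303845] [-0.48  0.22  0.17  1.9  -0.04  1.03  1.96]
```

View pics/w3.png

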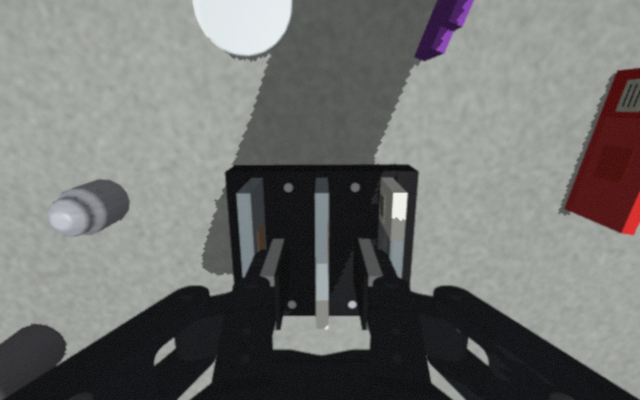

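The jaws straddle the middle slide: pads at columns 272 and 371, slide at 321, clear end at row 178. I'll narrow the opening, go down and grip.

{"op": "jog_arm", "data": {"newtons": 60, "deltas": [{"gripper": 0.26, "offset": [0, 0, 0], "rotation": [0, 0, 0]}, {"gripper": 0.26, "offset": [0, 0, 0], "rotation": [0, 0, 0]}, {"gripper": 0.26, "offset": [0, 0, 0.015], "rotation": [0, 0, 0]}, {"gripper": 0.26, "offset": [0, 0, 0.02], "rotation": [0, 0, 0]}, {"gripper": 0.26, "offset": [0, 0, 0.02], "rotation": [0, 0, 0]}, {"gripper": 0.26, "offset": [0, 0, 0.014], "rotation": [0, 0, 0]}, {"gripper": 0.26, "offset": [0, 0, 0], "rotation": [0, 0, 0]}, {"gripper": 0.26, "offset": [0, 0, 0], "rotation": [0, 0, 0]}, {"gripper": 0.0, "offset": [0, 0, 0], "rotation": [0, 0, 0]}, {"gripper": 0.0, "offset": [0, 0, 0], "rotation": [0, 0, 0]}, {"gripper": 0.0, "offset": [0, 0, 0], "rotation": [0, 0, 0]}, {"gripper": 0.0, "offset": [0, 0, 0], "rotation": [0, 0, 0]}, {"gripper": 0.0, "offset": [0, 0, 0], "rotation": [0, 0, 0]}]}}

```text
clock: 4.95
position: [0.5061, 0.1228, 0.0445]
ee_rot: [-0.334, 0.943, 0.0, 0.001]
ft_force: [-0.7, 0.0, 7.3]
grip_width: 0.08
grasp_force: 59.3
```

{"op": "jog_arm", "data": {"deltas": [{"gripper": 0, "offset": [0, 0, -0.01], "rotation": [0, 0, 0]}, {"gripper": 0, "offset": [0, 0, -0.015], "rotation": [0, 0, 0]}, {"gripper": 0, "offset": [0, 0, -0.015], "rotation": [0, 0, 0]}, {"gripper": 0, "offset": [0, 0, -0.02], "rotation": [0, 0, 0]}, {"gripper": 0, "offset": [0, 0, -0.03], "rotation": [0, 0, 0]}, {"gripper": 0, "offset": [0, 0, -0.03], "rotation": [0, 0, 0]}, {"gripper": 0, "offset": [0, 0, -0.03], "rotation": [0, 0, 0]}, {"gripper": 0, "offset": [0, 0, -0.03], "rotation": [0, 0, 0]}, {"gripper": 0, "offset": [0, 0, -0.02], "rotation": [0, 0, 0]}, {"gripper": 0, "offset": [0, 0, 0], "rotation": [0, 0, 0]}, {"gripper": 0, "offset": [0, 0, 0], "rotation": [0, 0, 0]}]}}

```text
clock: 6.05
position: [0.5051, 0.1226, 0.2434]
ee_rot: [-0.334, 0.943, 0.0, 0.0]
ft_force: [-0.4, 1.1, -1.1]
grip_width: 0.081
grasp_force: 58.4
```

```bash
python3 - <<'E'
from h import *
s=manip.get_obs();im=imaging.camera("wrist");sc=imaging.camera("scene")
cv2.imwrite("pics/w4.png",np.hstack([im[100:400,170:470],cv2.resize(sc[130:250,320:480],(400,300))]))
print(s["clock"],s["position"],s["joint_pos"].round(2),s["grasp_force"])
print(R.from_quat(s["ee_rot"]).as_matrix().round(3))
E
```

```text
6.05 [0.5051146  0.12255824 0.24341324] [-0.49  0.09  0.18  1.75 -0.02  1.3   1.94] 58.44003617763519
[[-0.777 -0.629  0.   ]
 [-0.629  0.777  0.   ]
 [-0.     0.    -1.   ]]
```

View pics/w4.png

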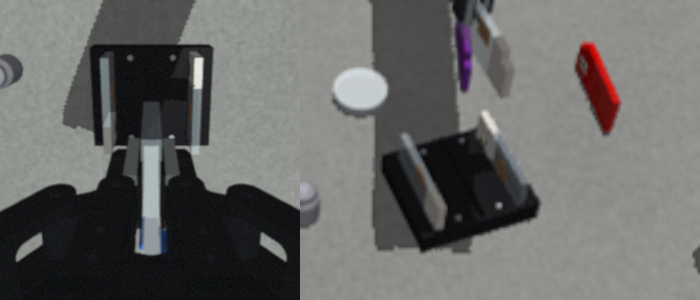

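The slide is held level in the jaws and both spares are still in the rack. Next I'll swing the tool at height so that tilting it outward turns the label up.

{"op": "jog_arm", "data": {"deltas": [{"gripper": 0, "offset": [0, 0, 0], "rotation": [0, 0, 4]}, {"gripper": 0, "offset": [0, 0, 0], "rotation": [0, 0, 8]}, {"gripper": 0, "offset": [0, 0, 0], "rotation": [0, 0, 8]}, {"gripper": 0, "offset": [0, 0, 0], "rotation": [0, 0, 8]}, {"gripper": 0, "offset": [0, 0, 0], "rotation": [0, 0, 8]}, {"gripper": 0, "offset": [0, 0, 0], "rotation": [0, 0, 8]}, {"gripper": 0, "offset": [0, 0, 0], "rotation": [0, 0, 8]}, {"gripper": 0, "offset": [0, 0, 0], "rotation": [0, 0, 8]}, {"gripper": 0, "offset": [0, 0, 0], "rotation": [0, 0, 8]}, {"gripper": 0, "offset": [0, 0, 0], "rotation": [0, 0, 8]}, {"gripper": 0, "offset": [0, 0, 0], "rotation": [0, 0, 8]}, {"gripper": 0, "offset": [0, 0, 0], "rotation": [0, 0, 8]}, {"gripper": 0, "offset": [0, 0, 0], "rotation": [0, 0, 8]}, {"gripper": 0, "offset": [0, 0, 0], "rotation": [0, 0, 8]}, {"gripper": 0, "offset": [0, 0, 0], "rotation": [0, 0, 8]}, {"gripper": 0, "offset": [0, 0, 0], "rotation": [0, 0, 8]}, {"gripper": 0, "offset": [0, 0, 0], "rotation": [0, 0, 8]}, {"gripper": 0, "offset": [0, 0, 0], "rotation": [0, 0, 8]}, {"gripper": 0, "offset": [0, 0, 0], "rotation": [0, 0, 5]}, {"gripper": 0, "offset": [0, 0, 0], "rotation": [0, 0, 0]}]}}

```text
clock: 8.15
position: [0.5047, 0.1225, 0.2422]
ee_rot: [0.799, 0.601, -0.001, -0.0]
ft_force: [-0.3, -0.5, -1.3]
grip_width: 0.087
grasp_force: 58.4
```

```bash
python3 - <<'E'
from h import *
s=manip.get_obs();M=R.from_quat(s["ee_rot"]).as_matrix()
print(s["clock"],s["joint_pos"].round(2),s["position"],M.round(3),s["grasp_force"])
print(M.T@(np.array([.567,-.1223,.243])-s["position"]))
E
```

```text
8.15 [-0.6   0.09  0.3   1.75 -0.03  1.3  -0.58] [0.50474891 0.12250942 0.24219867] [[ 0.277  0.961 -0.002]
 [ 0.961 -0.277 -0.001]
 [-0.001 -0.002 -1.   ]] 58.41597139835358
[-0.21796919  0.12765728 -0.00073869]
```

{"op": "jog_arm", "data": {"deltas": [{"gripper": 0, "offset": [-0.0218, 0.0128, 0], "rotation": [0, 0, 0]}, {"gripper": 0, "offset": [-0.0218, 0.0128, 0], "rotation": [0, 0, 0]}, {"gripper": 0, "offset": [-0.0218, 0.0128, 0], "rotation": [0, 0, 0]}, {"gripper": 0, "offset": [-0.0218, 0.0128, 0], "rotation": [0, 0, 0]}, {"gripper": 0, "offset": [-0.0218, 0.0128, 0], "rotation": [0, 0, 0]}, {"gripper": 0, "offset": [-0.0218, 0.0128, 0], "rotation": [0, 0, 0]}, {"gripper": 0, "offset": [-0.0218, 0.0128, 0], "rotation": [0, 0, 0]}, {"gripper": 0, "offset": [-0.0218, 0.0128, 0], "rotation": [0, 0, 0]}, {"gripper": 0, "offset": [-0.0218, 0.0128, 0], "rotation": [0, 0, 0]}, {"gripper": 0, "offset": [-0.0218, 0.0128, 0], "rotation": [0, 0, 0]}, {"gripper": 0, "offset": [0, 0, 0], "rotation": [0, 0, 0]}]}}

```text
clock: 9.25
position: [0.5677, -0.1263, 0.2425]
ee_rot: [0.799, 0.601, -0.001, 0.0]
ft_force: [0.2, 0.0, -0.8]
grip_width: 0.084
grasp_force: 58.6
```

{"op": "jog_arm", "data": {"deltas": [{"gripper": 0, "offset": [0, 0, 0], "rotation": [-5, 0, 0]}, {"gripper": 0, "offset": [0, 0, 0], "rotation": [-5, 0, 0]}, {"gripper": 0, "offset": [0, 0, 0], "rotation": [-5, 0, 0]}, {"gripper": 0, "offset": [0, 0, 0], "rotation": [-5, 0, 0]}, {"gripper": 0, "offset": [0, 0, 0], "rotation": [-5, 0, 0]}, {"gripper": 0, "offset": [0, 0, 0], "rotation": [-5, 0, 0]}, {"gripper": 0, "offset": [0, 0, 0], "rotation": [-5, 0, 0]}, {"gripper": 0, "offset": [0, 0, 0], "rotation": [-5, 0, 0]}, {"gripper": 0, "offset": [0, 0, 0], "rotation": [-5, 0, 0]}, {"gripper": 0, "offset": [0, 0, 0], "rotation": [-5, 0, 0]}, {"gripper": 0, "offset": [0, 0, 0], "rotation": [-5, 0, 0]}, {"gripper": 0, "offset": [0, 0, 0], "rotation": [-5, 0, 0]}, {"gripper": 0, "offset": [0, 0, 0], "rotation": [0, 0, 0]}, {"gripper": 0, "offset": [0, 0, 0], "rotation": [0, 0, 0]}]}}

```text
clock: 10.65
position: [0.5692, -0.1292, 0.2465]
ee_rot: [0.712, 0.53, 0.27, 0.374]
ft_force: [-0.7, -0.9, -1.1]
grip_width: 0.08
grasp_force: 58.9
```

```bash
python3 - <<'E'
from h import *
s=manip.get_obs();M=R.from_quat(s["ee_rot"]).as_matrix()
print(s["clock"],s["joint_pos"].round(2),s["position"],M.round(3),s["grasp_force"])
fr=s["position"]+M@[-.0665,0,.0095];print("frosted",fr)
print("to go (tool)",M.T@(np.array([.5565,-.1885,.125])-fr))
E
```

```text
10.65 [ 0.   -0.24  0.    2.36  1.25  0.26 -1.4 ] [ 0.56920625 -0.12923382  0.24645188] [[ 0.292  0.552  0.781]
 [ 0.956 -0.159 -0.245]
 [-0.011  0.818 -0.575]] 58.862956166267395
frosted [ 0.55719912 -0.19515872  0.24173628]
to go (tool) [ 0.00746983 -0.09696953  0.06490992]
```

Tilt is about 55°. I'll lower to the reading height.

{"op": "jog_arm", "data": {"deltas": [{"gripper": 0, "offset": [0.0007, -0.0097, 0.0065], "rotation": [0, 0, 0]}, {"gripper": 0, "offset": [0.0007, -0.0097, 0.0065], "rotation": [0, 0, 0]}, {"gripper": 0, "offset": [0.0007, -0.0097, 0.0065], "rotation": [0, 0, 0]}, {"gripper": 0, "offset": [0.0007, -0.0097, 0.0065], "rotation": [0, 0, 0]}, {"gripper": 0, "offset": [0.0007, -0.0097, 0.0065], "rotation": [0, 0, 0]}, {"gripper": 0, "offset": [0.0007, -0.0097, 0.0065], "rotation": [0, 0, 0]}, {"gripper": 0, "offset": [0.0007, -0.0097, 0.0065], "rotation": [0, 0, 0]}, {"gripper": 0, "offset": [0.0007, -0.0097, 0.0065], "rotation": [0, 0, 0]}, {"gripper": 0, "offset": [0.0007, -0.0097, 0.0065], "rotation": [0, 0, 0]}, {"gripper": 0, "offset": [0.0007, -0.0097, 0.0065], "rotation": [0, 0, 0]}, {"gripper": 0, "offset": [0, 0, 0], "rotation": [0, 0, 0]}, {"gripper": 0, "offset": [0, 0, 0], "rotation": [0, 0, 0]}]}}

```text
clock: 11.85
position: [0.5687, -0.126, 0.1395]
ee_rot: [0.712, 0.529, 0.268, 0.376]
ft_force: [0.0, 0.7, -1.5]
grip_width: 0.082
grasp_force: 58.8
```

```bash
python3 - <<'E'
from h import *
s=manip.get_obs();M=R.from_quat(s["ee_rot"]).as_matrix()
t=imaging.camera("top");sc=imaging.camera("scene")
cv2.imwrite("pics/f1.png",np.hstack([cv2.resize(t[150:270,310:450],(350,300),interpolation=2),cv2.resize(sc[90:230,200:370],(364,300),interpolation=2)]))
print(s["clock"],s["joint_pos"].round(2),s["position"],M.round(3),s["grasp_force"])
fr=s["position"]+M@[-.0665,0,.0095];print("frosted",fr)
print("to go (tool)",M.T@(np.array([.5565,-.1885,.125])-fr))
E
```

```text
11.85 [ 0.93  0.05 -0.92  2.42  2.3   0.36 -2.46] [ 0.56866898 -0.12598707  0.13950568] [[ 0.296  0.553  0.779]
 [ 0.955 -0.158 -0.251]
 [-0.016  0.818 -0.574]] 58.8433438539505
frosted [ 0.55637414 -0.19188151  0.13511703]
to go (tool) [ 0.00342921 -0.00874293  0.00506028]
```

View pics/f1.png

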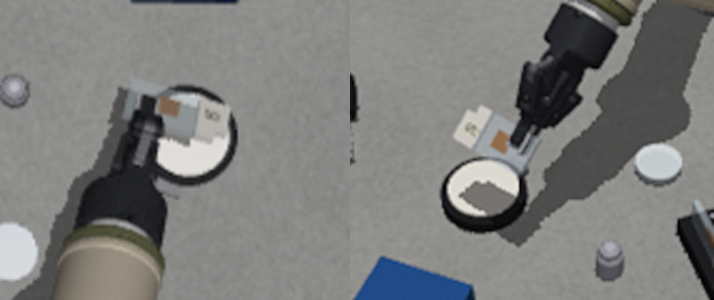

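The label (three dark lines) faces up over the white pad: at (210,118) in the left crop and (470,130) in the right. Joint 4 is at its range end, so I'll ease the tilt slightly and lower the last centimetre.

{"op": "jog_arm", "data": {"deltas": [{"gripper": 0, "offset": [0, 0, 0], "rotation": [1, 0, 0]}, {"gripper": 0, "offset": [0, 0, 0], "rotation": [1, 0, 0]}, {"gripper": 0, "offset": [0, 0, 0], "rotation": [1, 0, 0]}, {"gripper": 0, "offset": [0.0008, -0.002, 0.0013], "rotation": [1, 0, 0]}, {"gripper": 0, "offset": [0.0008, -0.002, 0.0013], "rotation": [0, 0, 0]}, {"gripper": 0, "offset": [0.0008, -0.002, 0.0013], "rotation": [0, 0, 0]}, {"gripper": 0, "offset": [0.0008, -0.002, 0.0013], "rotation": [0, 0, 0]}, {"gripper": 0, "offset": [0, 0, 0], "rotation": [0, 0, 0]}, {"gripper": 0, "offset": [0, 0, 0], "rotation": [0, 0, 0]}, {"gripper": 0, "offset": [0, 0, 0], "rotation": [0, 0, 0]}]}}

```text
clock: 12.95
position: [0.5686, -0.1217, 0.1298]
ee_rot: [0.724, 0.539, 0.25, 0.35]
ft_force: [0.5, -0.3, -0.5]
grip_width: 0.084
grasp_force: 58.8
```

```bash
python3 - <<'E'
from h import *
s=manip.get_obs();M=R.from_quat(s["ee_rot"]).as_matrix()
print(s["clock"],s["joint_pos"].round(3),abs(s["joint_velocities"]).max(),s["position"],s["grasp_force"])
print("frosted",s["position"]+M@[-.0665,0,.0095],"tilt",np.degrees(np.arcsin(M[2,1])))
E
```

```text
12.95 [ 0.918  0.056 -0.911  2.382  2.078  0.302 -2.238] 0.0028424008250838217 [ 0.56860141 -0.12173622  0.12981256] 58.84906232357025
frosted [ 0.55605781 -0.18754383  0.12486115] tilt 50.96280970522673
```

```bash
python3 -c "
from workcell import workorder
print(workorder.hand_in())"
```

```text
the job is handed in; nothing more can be done
None
```

I handed the job in with the notched slide held steadily by its clear end; by my calculation from the arm's pose, the frosted end is within 1 mm of the pad's centre and 10 cm above its white disc, label face up and tipped back 51° from upright.

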